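Close the boiler of the lever espresso machine

TASK

Make the boiler of the espresso machine tight before it is switched on: screw the winged filler cap on its top down, clockwise, until you feel it nip up firmly on its rubber gasket, without forcing it so far that the gasket is crushed, and flip the steam valve toggle on the machine's side fully down to shut it. The wings turn close beside the brass safety valve: do not knock that, leave the two cups and the tamper where they are, and let go of everything at the end.

Things in the scene. Friction and masses are not known exactly. Their poses are not given: they have to be found in the camera images.
- filler_cap: Chrome cap with two wings on the top plate, already started on its thread. Origin on its vertical turning axis at the underside of its round flange (45 mm across, 6 mm thick), about 15 mm above the top plate; x axis along the wings. Turned clockwise from above (yaw falls) it screws down on its fine thread, only 1 mm per full turn. How far it must turn, and where its wings end up, differs each time.
- wings (a point): Middle of the cap's wings, on the axis, 24 mm above the cap's origin, axes as the cap. The wings form one upright blade along x: 54 mm tip to tip, 9 mm thick in y. Within 16 mm of the axis it is solid from 18 mm below to 5 mm above this point; each wing is a disc of 24 mm diameter centred 15 mm out. Below the blade a hub, 18 mm across, reaches up to 15 mm below this point.
- gasket (a point): Centre of the black rubber gasket ring on the filler neck, 15 mm above the top plate (reading too coarse to tell when the cap is tight). The cap turns freely (0.05 N m) for 0.9 to 3.3 rad, then meets it: torque jumps to 0.2 N m and climbs by 2 N m per rad. Tight: 0.3 to 0.9 N m. Crushed: about 1.2 N m, 0.5 rad after first touch. Let go, the cap springs back a little and stays tight.
- safety_valve: Brass safety valve standing upright on the top plate beside the cap: 16 mm diameter (19 mm at the foot), 44 mm high with a 4 mm pin on top; origin at the centre of its foot. Its axis is 41 mm from the cap's axis (on the machine's -y side), so the wing tips pass it with 6 mm to spare, and its top stands about 7 mm below the tops of the wings. It must not be pushed with more than 4 N.
- machine: Chrome lever espresso machine, fixed. Origin at counter height; x to its front (group, portafilter, lever, drip tray: out to x = 310 mm, 273 mm high), z up. Housing x -130 to 80 mm, y -100 to 100 mm; flat top plate 235 mm up, with the cap's axis at x -70, y 30 mm and a rail 18 mm high round its front half, where the cups stand.
- steam_toggle (a joint): Steam valve toggle on the machine's -y side: angle in rad, 0 = fully down (shut, at its stop), 1.22 = fully up (open). It starts up, between 0.95 and 1.2. Its hinge axis is the machine's x axis; it stays where it is left and takes about 2 to 3 N at the tip to move.
- toggle_pivot (a point): Point on the toggle's hinge axis, on the machine's -y side at (-20, -132, 195) mm in the machine's frame; the valve body between it and the housing is 22 mm thick. The lever points from here away from the housing (the machine's -y direction), 35 degrees below level when shut and up to 35 degrees above level when open.
- toggle_tip (a point): Centre of the black ball (15 mm diameter) at the lever's end, 52 mm from the pivot; the lever is a round rod of 9 mm diameter.
- cup_a: White ceramic demitasse cup with one handle, 56 mm across, 55 mm high, standing on the top plate in front of the cap; origin at the centre of its foot. Bystander, not to be moved.
- cup_b: A second cup like cup_a beside it. Bystander, not to be moved.
- tamper: Tamper standing on the counter below the toggle: aluminium foot 58 mm across, walnut handle, 86 mm high; origin at the centre of its foot. Bystander, not to be moved.
- knock_box: Black open plastic knock box, 150 x 160 x 110 mm high, fixed on the counter on the machine's +y side; origin at the centre of its underside.

How it is judged:
By the outcome, as a careful person would: the job done as asked, in the order asked, and still so for the second after the job is handed in, with the robot touching nothing.
It also fails if it takes over 54 s, if anything falls off the work surface, if the arm or the gripper's body presses on something with over 40 N, if the wrist force passes 120 N, or if a joint passes its speed limit or range.

ROBOT

A 7-joint arm with a two-finger parallel gripper is mounted at the origin on the work surface. World frame = base frame: x ahead of the robot, y to its left, z up, the work surface at z = 0. Lengths are in m, angles in rad, forces in N, time in s.
With the tool pointing down it reaches from about 0.4 to 0.9 m from the base axis. Payload 5.5 kg.
Tool frame: the origin (TCP) lies midway between the tips of the shut fingers; the grasp point (between the pads) lies 19 mm behind it (manip.grip_depth is the distance from the TCP to the grasp point, in m); z points along the fingers, x is the direction in which the jaws open and shut, and the axes are right-handed (so a half turn about z gives the same grasp; the last joint's range is limited). The gripper opens to 92 mm and grips with 3 to 60 N. Pads are 19 mm wide; open, the fingers measure 130 mm over their backs; the gripper's body (75 mm by 190 mm) begins 47 mm behind the grasp point.
Start: joints at [1.498, 0.501, -0.427, 1.55, 0.221, 1.138, -0.21], TCP at [0.214, -0.614, 0.227] pointing down, gripper open.
Joint ranges: [-2.88, 2.88], [-0.31, 2.03], [-1.54, 1.56], [0.2, 2.42], [-1.41, 4.55], [0.19, 2.02], [-2.57, 2.57]. Speed limits (rad/s): [2.57, 2.57, 3.14, 3.14, 3.14, 3.14, 3.14].

INTERFACE

Orientations are given as a unit quaternion [x, y, z, w].
In Python, from bench import manip, effector, viewer gives the robot as it stands. Calls block until the motion is done:
- manip.move_pose(position, orientation): joint-space move of the TCP to a pose.
- manip.servo_line(position, ori=None, vel=0.15): straight line of the TCP; ori=None keeps the orientation; vel is the mean speed in m/s.
- manip.movej(angles): joint-space move.
- effector.open_jaws() and effector.close(f_grip=None): open the fingers fully, or close them until they stop; f_grip is the grip in N (None keeps the last).
- manip.sleep(seconds).
- manip.solve_ik(position, orientation): joint angles nearest the present ones, or None.
- viewer.get_image(name): name is "scene" or "top" or "wrist"; returns the picture (400x640x3 uint8, red, green, blue); there is no depth.
- viewer.get_calibration(name): a dict with "vfov" (degrees; the focal length in pixels is half the picture's height over the tangent of half this angle, whatever the lens; pixels are square), "cx", "cy" (the principal point, pixels), "dist_coeffs" ([k1, k2, p1, p2, k3] as OpenCV has them; the pictures are not rectified), "eye" and "attitude" of the camera in the world. Camera axes: x right, y down, z forward; pixel columns grow to the right and rows downward; lengths in m; the calibration is good to about 2 mm. A picture is of the moment at which its call begins: read the wrist's pose just before it. get_calibration takes no time and is no camera call; for the wrist camera it gives the pose at the moment of the call.
A pose or a line that the arm cannot do raises manip.PlanningError and nothing moves.
- manip.hand_in(): hands the job in, once; it reports no verdict.
Readings, each from a call of its own:
- manip.current_clock(): time.
- manip.current_q(): joint angles.
- manip.current_joint_velocities(): joint speeds.
- manip.current_tau(): joint torques, N m.
- manip.current_tool_pos(): TCP position.
- manip.current_tcp_rot(): TCP orientation.
- manip.current_force(): force on the tool from outside, world axes, zero at the start.
- manip.current_wrist_torque(): the same for the moment, N m.
- manip.current_finger_gap(): finger opening in m.
Only numpy, scipy, OpenCV 4.12 (cv2) and the standard library are available. Lean on these libraries where they do the work, as an engineer would, in place of code of your own. Each camera call takes 0.05 s, during which the arm holds its last target. There are 200 camera calls.

## Working session

There is one attempt and no reset: what is moved stays moved. The work goes in short steps, each a Python script; the robot and the scene stay as the last script left them, time stands still between calls to the robot, and variables do not carry over. Pictures are saved under pics/ and viewed, about 8 in all and at most 12, crops included, and the job is handed in when it is done.

```bash
ls; mkdir -p pics; python3 - <<'E'
from bench import manip, effector, viewer
import cv2,numpy as np
for n in ["scene","top"]:
    im=viewer.get_image(n); c=viewer.get_calibration(n); print(n,c)
    cv2.imwrite(f"pics/{n}0.png",im[:,:,::-1])
print(viewer.get_calibration("wrist"),manip.current_tool_pos(),manip.current_tcp_rot(),manip.current_clock(),manip.grip_depth)
E
```

```text
pics
scene {'vfov': 44.65552554562579, 'cx': 318.1580425113305, 'cy': 201.2051855621367, 'dist_coeffs': array([-0.03475206,  0.        ,  0.        ,  0.        ,  0.        ]), 'eye': array([1.17174623, 0.1375583 , 1.12745251]), 'attitude': array([ 0.66092916,  0.69880607, -0.20058892, -0.18602904])}
top {'vfov': 54.88338263636307, 'cx': 319.6640851057295, 'cy': 201.55132036374147, 'dist_coeffs': array([-0.07985118,  0.        ,  0.        ,  0.        ,  0.        ]), 'eye': array([0.45446175, 0.110096  , 1.26127455]), 'attitude': array([-0.69663598,  0.71443668, -0.04825996,  0.04415343])}
{'vfov': 58.91253264676106, 'cx': 318.03834483711057, 'cy': 200.54807787672212, 'dist_coeffs': array([-0.02135223,  0.        ,  0.        ,  0.        ,  0.        ]), 'eye': array([ 0.28521134, -0.58875691,  0.38359498]), 'attitude': array([ 0.8068895 , -0.57316809, -0.08349192,  0.11591713])} [ 0.21394586 -0.61311263  0.225801  ] [ 8.15345366e-01 -5.78974261e-01 -6.92408160e-04 -5.09868471e-04] 0.1 0.0188
```

View pics/scene0.png

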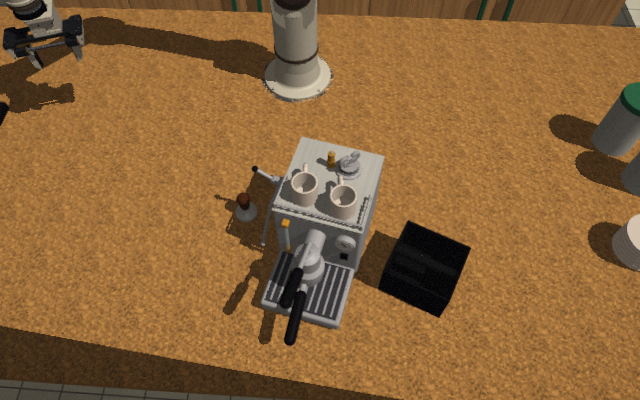

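View pics/top0.png

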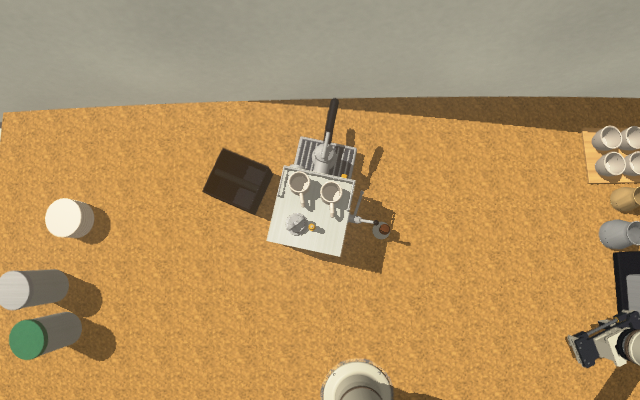

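The scene view shows the machine with its front away from the robot, the cap at about (349,165), the valve at (331,158), and the toggle ball at (255,169). In the top view the cap is at (295,224), the valve at (312,227), and the toggle ball at (376,223). I'll enlarge these areas and cast rays.

```bash
cat > h.py <<'E'
from bench import manip, effector, viewer
import cv2,numpy as np
from scipy.spatial.transform import Rotation as R
def K(c):
    f=200/np.tan(np.radians(c['vfov']/2)); return np.array([[f,0,c['cx']],[0,f,c['cy']],[0,0,1]])
def ray(c,px):
    u=cv2.undistortPoints(np.array([[px]],float),K(c),c['dist_coeffs'])[0,0]
    d=R.from_quat(c['attitude']).apply([u[0],u[1],1]); return np.array(c['eye']),d/np.linalg.norm(d)
def onz(c,px,z):
    e,d=ray(c,px); return e+d*(z-e[2])/d[2]
def tri(rs):
    A=sum(np.eye(3)-np.outer(d,d) for e,d in rs); b=sum((np.eye(3)-np.outer(d,d))@e for e,d in rs)
    return np.linalg.solve(A,b)
def proj(c,P):
    Rm=R.from_quat(c['attitude']).as_matrix().T
    return cv2.projectPoints(np.array(P,float).reshape(-1,1,3),cv2.Rodrigues(Rm)[0],-Rm@np.array(c['eye']),K(c),c['dist_coeffs'])[0][:,0]
E
python3 - <<'E'
from h import *
a=cv2.imread('pics/scene0.png')[130:250,230:390]; b=cv2.imread('pics/top0.png')[150:270,255:415]
f=lambda x:cv2.resize(x,(800,600),interpolation=cv2.INTER_CUBIC)
cv2.imwrite('pics/c.png',np.vstack([cv2.resize(x,(400*1,300)) if 0 else cv2.resize(x,(400*2,300*2),interpolation=cv2.INTER_CUBIC)[:300*2] for x in [b]]))
t=viewer.get_calibration('top')
p=[onz(t,q,.235) for q in [(268,240),(341,255)]]; print(p)
v=p[1]-p[0]; print(np.degrees(np.arctan2(v[1],v[0]))+90,np.linalg.norm(v))
s=viewer.get_calibration('scene')
print(tri([ray(t,(376,223)),ray(s,(255,169))]), onz(t,(295,222),.28),onz(t,(312,227),.279))
E
```

```text
[array([0.48978363, 0.24225993, 0.235     ]), array([0.4454368 , 0.04962161, 0.235     ])]
-12.964065888135664 0.19767691952613384
[ 0.52916452 -0.04964214  0.21517202] [0.53239396 0.16701443 0.28      ] [0.5186168  0.12393939 0.279     ]
```

View pics/c.png

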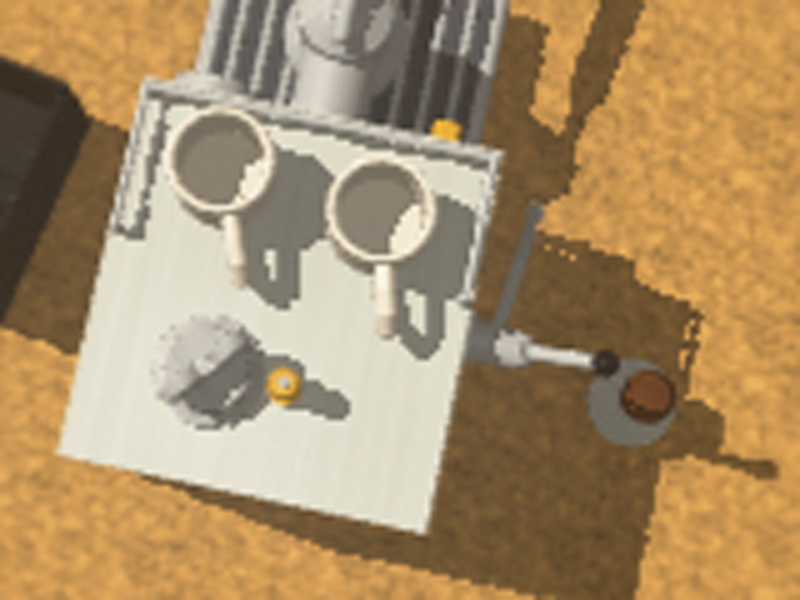

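The crop shows the cap at about (210,370), with one wing blade running roughly from (180,410) to (250,345), and the valve at (284,385). The ball is at (605,362), and the cup handles point towards the cap. Machine yaw is about -13° and the cap is near (0.533, 0.163). Next I'll take a closer wrist view.

```bash
python3 - <<'E'
from h import *
q0=manip.current_q(); r=R.from_quat(manip.current_tcp_rot()); p=manip.current_tool_pos(); c=viewer.get_calibration('wrist')
print('cam in tool',r.inv().apply(c['eye']-p), (r.inv()*R.from_quat(c['attitude'])).as_rotvec())
def down(yaw): return (R.from_euler('z',yaw)*R.from_euler('x',np.pi)).as_quat()
print('yaw now',(r*R.from_euler('x',-np.pi)).as_euler('ZYX'))
for y in np.arange(-180,180,30):
    q=manip.solve_ik([.533,.163,.42],down(np.radians(y)))
    print(y,None if q is None else np.round(q,2))
manip.servo_line([.2139,-.613,.42],vel=.3); print(manip.current_clock())
q=manip.solve_ik([.533,.163,.42],down(np.radians(-13)))
manip.movej(q); print(manip.current_clock(), np.round(manip.current_q(),3), manip.current_tool_pos())
c1=viewer.get_calibration('wrist');im1=viewer.get_image('wrist')
cv2.imwrite('pics/w1.png',im1[:,:,::-1]); np.save('w1.npy',c1,allow_pickle=True)
print(proj(c1,[.533,.163,.274]),manip.current_force(),manip.current_wrist_torque())
E
```

```text
cam in tool [ 0.00022121 -0.07531555 -0.15779236] [-2.86714464e-01 -2.22320871e-04  5.71012344e-04]
yaw now [-1.23494067e+00  1.71950586e-03  2.96648290e-05]
-180 [ 0.59  0.42 -1.29  1.49  0.41  1.53  2.45]
-150 [-1.33  0.42  1.37  1.55 -0.41  1.51 -2.57]
-120 [-0.54  0.18  0.24  1.53 -0.04  1.44 -2.4 ]
-90 [-0.17  0.19 -0.21  1.51  0.04  1.44 -1.95]
-60 [ 0.19  0.23 -0.65  1.5   0.14  1.46 -1.51]
-30 [ 0.59  0.42 -1.29  1.49  0.41  1.53 -1.22]
0 [ 0.59  0.42 -1.29  1.49  0.41  1.53 -0.69]
30 [ 0.59  0.42 -1.29  1.49  0.41  1.53 -0.17]
60 [ 0.59  0.42 -1.29  1.49  0.41  1.53  0.35]
90 [ 0.59  0.42 -1.29  1.49  0.41  1.53  0.88]
120 [ 0.59  0.42 -1.29  1.49  0.41  1.53  1.4 ]
150 [ 0.59  0.42 -1.29  1.49  0.41  1.53  1.93]
0.8917
3.8417 [ 0.595  0.424 -1.292  1.492  0.407  1.53  -0.919] [0.53352818 0.16183976 0.41982091]
[[318.19971118 184.38830126]] [-4.41294902e-01 -8.98743028e-02  2.15397824e-04] [-0.05299659 -0.04186266  0.0543937 ]
```

View pics/w1.png

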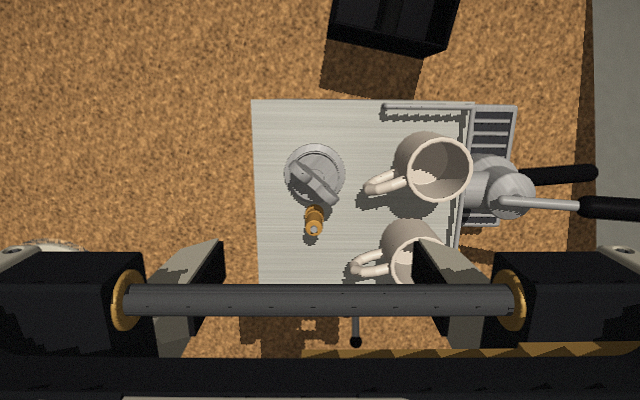

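The wrist view shows the cap flange at about (315,173). The wing blade runs from (295,168) to (333,201), the valve pin is at (314,230), and the cup-a handle tip is at (368,190). I'll segment the blade edges on a zoomed crop.

```bash
python3 - <<'E'
from h import *
c=np.load('w1.npy',allow_pickle=True).item(); im=cv2.imread('pics/w1.png')
cv2.imwrite('pics/w1c.png',cv2.resize(im[130:250,260:420],(800,600),interpolation=cv2.INTER_CUBIC))
g=im.astype(int)
# flange silhouette
hsv=cv2.cvtColor(im,cv2.COLOR_BGR2HSV)
m=((hsv[:,:,1]>90)&(hsv[:,:,2]>60)).astype(np.uint8); m[:200]=0;m[245:]=0;m[:,:295]=0;m[:,330:]=0
n,l,st,ce=cv2.connectedComponentsWithStats(m); i=1+np.argmax(st[1:,4]); print(st[i],ce[i])
for px,z in [((295,168),.274),((333,201),.274),((314,185),.274),((314,230),.279),((368,190),.27)]: print(px,onz(c,px,z))
E
```

```text
[305 204  19  32 463] [313.75809935 218.57667387]
(295, 168) [0.51667238 0.18188313 0.274     ]
(333, 201) [0.54241118 0.1451152  0.274     ]
(314, 185) [0.52926502 0.16330167 0.274     ]
(314, 230) [0.51997965 0.12388062 0.279     ]
(368, 190) [0.57514089 0.14683856 0.27      ]
```

View pics/w1c.png

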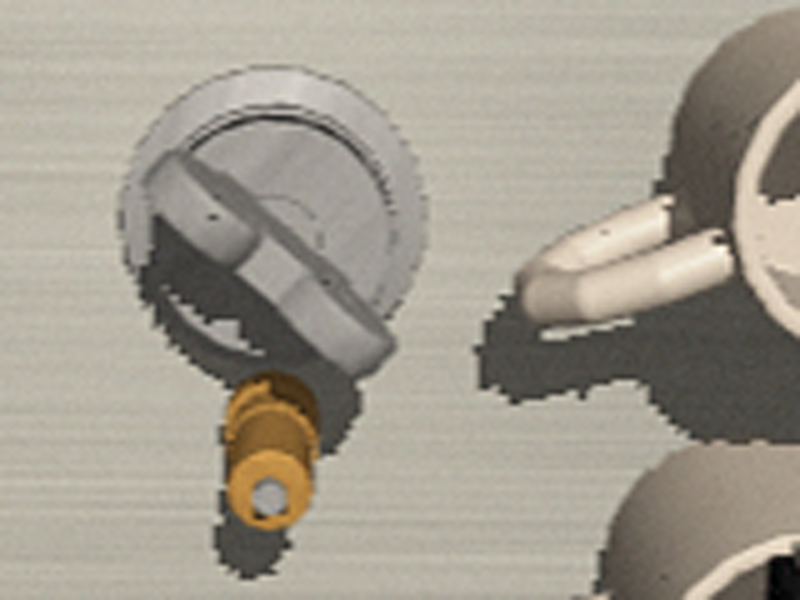

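The crop shows the blade's saddle top at about crop (272,262). The wing tips are at crop (150,185) and (393,345), and the flange circle is centred near (280,225). The valve pin is at (268,495) and the handle tip at (525,295).

```bash
python3 - <<'E'
from h import *
c=np.load('w1.npy',allow_pickle=True).item(); f=lambda x,y:(260+x/5-.4,130+y/5-.4)
for n,x,y,z in [('flange',280,225,.256),('saddle',272,265,.279),('tipA',150,185,.274),('tipB',395,345,.274),('valve',268,493,.279),('handle',525,295,.275),('edge1',180,150,.286),('edge2',340,285,.286)]:
    P=onz(c,f(x,y),z); print(n,P.round(4))
a=onz(c,f(150,185),.274);b=onz(c,f(395,345),.274);print(np.degrees(np.arctan2(*(b-a)[[1,0]])),np.linalg.norm(a-b),(a+b)/2)
# front upper faces edge of saddle / wing ridge lines
for p,q in [((252,235),(300,285)),((240,265),(285,310)),((210,165),(385,320))]:
    a=onz(c,f(*p),.279);b=onz(c,f(*q),.279);print(np.degrees(np.arctan2(*(b-a)[[1,0]])))
# machine corners rear-left, plate edge
a=onz(c,(251,100),.235);b=onz(c,(258,283),.235);print(a,b,np.degrees(np.arctan2(*(a-b)[[1,0]]))-90)
E
```

```text
flange [0.5318 0.1683 0.256 ]
saddle [0.5301 0.1666 0.279 ]
tipA [0.5124 0.1842 0.274 ]
tipB [0.5478 0.1462 0.274 ]
valve [0.5197 0.1257 0.279 ]
handle [0.5721 0.1502 0.275 ]
edge1 [0.5202 0.1908 0.286 ]
edge2 [0.541  0.1622 0.286 ]
-47.05568396698662 0.051898481294566916 [0.53008086 0.16515561 0.274     ]
-60.14093750601602
-59.16029799041216
-55.31865664720907
[0.48816798 0.24683839 0.235     ] [0.44215709 0.06137354 0.235     ] -13.932884218811466
```

```bash
cat >> h.py <<'E'
def down(yaw): return (R.from_euler('z',yaw)*R.from_euler('x',np.pi)).as_quat()
def st(tag=''):
    print(tag,round(manip.current_clock(),2),'p',np.round(manip.current_tool_pos(),4),'F',np.round(manip.current_force(),1),'T',np.round(manip.current_wrist_torque(),2),'gap',round(manip.current_finger_gap(),4),'q7',round(manip.current_q()[6],3))
E
python3 - <<'E'
from h import *
o=down(np.radians(36))
manip.servo_line([.530,.1655,.31],o,vel=.15); st()
cv2.imwrite('pics/w2.png',viewer.get_image('wrist')[:,:,::-1])
manip.servo_line([.530,.1655,.265],vel=.1); st()
effector.close(f_grip=15); st('closed')
E
```

```text
4.9 p [0.5303 0.1656 0.3106] F [ 0.1 -0.3  1.8] T [ 0.01 -0.16 -0.08] gap 0.0917 q7 -0.256
 5.55 p [0.5299 0.1657 0.265 ] F [0.4 0.5 0.1] T [ 0.04 -0.13 -0.02] gap 0.0918 q7 -0.286
closed 6.8 p [0.5306 0.1659 0.2651] F [ 2.8  2.  -1.7] T [ 0.56 -0.85  0.01] gap 0.0092 q7 -0.286
```

View pics/w2.png

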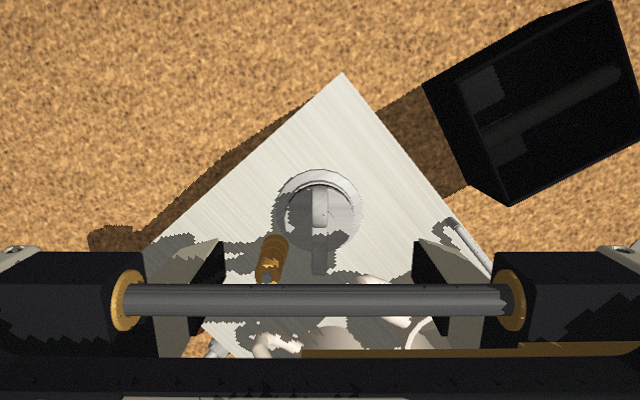

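The view shows the blade centred between the jaws at (320,205), with the valve clear at (270,260). The grip closed on the blade at 9.2 mm. Now I'll turn it in small q7 steps while watching the torque.

```bash
cat >> h.py <<'E'
def turn(q7_min, target=.6, touch=.17, step=.15, fine=.05):
    q=np.array(manip.current_q()); t0=None; out=[]; touched=None
    while q[6]-step>=q7_min-1e-6:
        q[6]-= fine if touched is not None else step
        manip.movej(list(q)); T=np.mean([manip.current_wrist_torque()[2] for _ in range(3)])
        out.append((round(q[6],3),round(manip.current_q()[6],3),round(T,3),round(manip.current_clock(),2)))
        if touched is None and T>touch: touched=q[6]
        if T>=target: break
    for o in out: print(o)
    return touched,T
E
python3 - <<'E'
from h import *
effector.close(f_grip=60); st()
print(turn(-1.96)); st()
E
```

```text
7.02 p [0.5306 0.1659 0.2651] F [ 4.4  3.  -4. ] T [ 0.72 -1.11 -0.05] gap 0.0088 q7 -0.286
(np.float64(-0.436), np.float64(-0.432), np.float64(-0.027), 7.28)
(np.float64(-0.586), np.float64(-0.58), np.float64(-0.02), 7.55)
(np.float64(-0.736), np.float64(-0.729), np.float64(-0.017), 7.82)
(np.float64(-0.886), np.float64(-0.878), np.float64(-0.075), 8.08)
(np.float64(-1.036), np.float64(-1.028), np.float64(-0.108), 8.35)
(np.float64(-1.186), np.float64(-1.178), np.float64(-0.029), 8.62)
(np.float64(-1.336), np.float64(-1.328), np.float64(-0.09), 8.88)
(np.float64(-1.486), np.float64(-1.478), np.float64(-0.09), 9.15)
(np.float64(-1.636), np.float64(-1.628), np.float64(-0.036), 9.42)
(np.float64(-1.786), np.float64(-1.778), np.float64(-0.042), 9.68)
(np.float64(-1.936), np.float64(-1.928), np.float64(-0.024), 9.95)
(None, np.float64(-0.02429482569863629))
 9.95 p [0.5304 0.166  0.2649] F [ 2.7  3.4 -7.5] T [ 0.88 -0.46 -0.02] gap 0.0082 q7 -1.928
```

```bash
sed -i 's/T>touch/abs(T)>touch/; s/if T>=target/if abs(T)>=target/' h.py; python3 - <<'E'
from h import *
p=manip.current_tool_pos()
effector.open_jaws(); st('open')
manip.servo_line([.5303,.166,.312],vel=.15)
q=np.array(manip.current_q()); q[6]+=np.pi; manip.movej(list(q)); st('flip')
cv2.imwrite('pics/w3.png',viewer.get_image('wrist')[:,:,::-1])
r=R.from_quat(manip.current_tcp_rot()); yaw=(r*R.from_euler('x',-np.pi)).as_euler('ZYX'); print(np.degrees(yaw))
manip.servo_line([.5303,.166,.265],down(yaw[0]),vel=.1); st()
effector.close(f_grip=60); st('closed')
print(turn(-2.5)); st()
E
```

```text
open 11.31 p [0.5306 0.1659 0.2651] F [-0.1 -0.  -0. ] T [-0.03 -0.04 -0.03] gap 0.0914 q7 -1.936
flip 14.43 p [0.5304 0.1659 0.3119] F [-1.4  0.3  0.1] T [ 0.12 -0.08 -0.01] gap 0.0916 q7 1.24
[ 1.21429157e+02  2.20281718e-02 -1.11221500e-01]
 15.09 p [0.5302 0.1661 0.2648] F [ 1.2 -0.1  0.4] T [ 0.15 -0.1   0.  ] gap 0.092 q7 1.208
closed 16.35 p [0.5303 0.1661 0.265 ] F [-0.5 -0.2 -0.3] T [ 0.17 -0.1   0.07] gap 0.0081 q7 1.208
(np.float64(1.058), np.float64(1.062), np.float64(0.012), 16.62)
(np.float64(0.908), np.float64(0.914), np.float64(-0.054), 16.88)
(np.float64(0.758), np.float64(0.765), np.float64(-0.029), 17.15)
(np.float64(0.608), np.float64(0.616), np.float64(-0.063), 17.42)
(np.float64(0.458), np.float64(0.466), np.float64(-0.023), 17.68)
(np.float64(0.308), np.float64(0.316), np.float64(-0.099), 17.95)
(np.float64(0.158), np.float64(0.166), np.float64(0.259), 18.22)
(np.float64(0.108), np.float64(0.114), np.float64(0.445), 18.47)
(np.float64(0.058), np.float64(0.062), np.float64(0.406), 18.72)
(np.float64(0.008), np.float64(0.011), np.float64(0.505), 18.97)
(np.float64(-0.042), np.float64(-0.039), np.float64(0.648), 19.22)
(np.float64(0.158111657860353), np.float64(0.6480565888398508))
 19.22 p [0.5302 0.1663 0.2649] F [ 2.7  5.2 -8.1] T [ 1.07 -0.75  0.65] gap 0.0084 q7 -0.039
```

The cap touched the gasket at about q7 = 0.25, and the final torque is about 0.65 N m, roughly 0.25 rad past touch. The jaw axis now points near the valve, so opening here could knock it. I'll ease the grip to 3 N, slide up off the wings, and open only above everything.

```bash
python3 - <<'E'
from h import *
p=np.array(manip.current_tool_pos())
effector.close(f_grip=3); st('soft')
for z in (.27,.275,.28,.285,.29):
    manip.servo_line([.5303,.166,z],vel=.05); st(z)
manip.servo_line([.5303,.166,.36],vel=.2)
effector.open_jaws(); st('open')
c=viewer.get_calibration('wrist');im=viewer.get_image('wrist'); np.save('w4.npy',c,allow_pickle=True)
cv2.imwrite('pics/w4.png',im[:,:,::-1])
E
```

```text
soft 19.44 p [0.5302 0.1661 0.2653] F [ 0.3  4.1 -2.6] T [ 0.9  -0.31  0.04] gap 0.0106 q7 -0.041
0.27 19.69 p [0.5306 0.166  0.2708] F [0.2 2.6 1.9] T [ 0.51 -0.21  0.09] gap 0.0111 q7 -0.038
0.275 19.94 p [0.5306 0.166  0.2757] F [0.2 2.2 2.3] T [ 0.44 -0.26  0.08] gap 0.0112 q7 -0.034
0.28 20.19 p [0.5305 0.166  0.2804] F [1.  2.  1.4] T [ 0.44 -0.4   0.07] gap 0.0113 q7 -0.031
0.285 20.44 p [0.5302 0.1654 0.2853] F [0.1 0.5 0.6] T [ 0.11 -0.14 -0.06] gap 0.0007 q7 -0.027
0.29 20.69 p [0.5303 0.1658 0.2903] F [ 0.7 -0.9 -0.1] T [ 0.01 -0.18 -0.01] gap 0.0006 q7 -0.023
open 22.65 p [0.5303 0.166  0.36  ] F [-0.1  0.3 -0.9] T [-0.01 -0.13 -0.01] gap 0.0916 q7 0.03
```

View pics/w4.png

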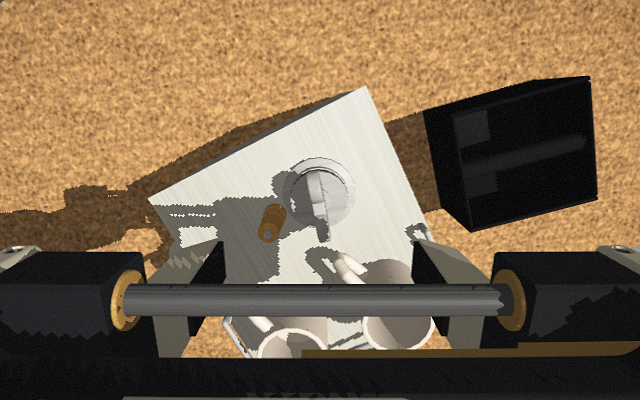

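The cap is released. The blade is visible from (312,175) to (325,235), sprung back a few degrees, and the valve (270,225) and cups are undisturbed. Next is the toggle: I'll press it down from above with shut fingers, jaw axis along the machine's x, with the camera on the outer side.

```bash
python3 - <<'E'
from h import *
y=np.radians(166.5); o=down(y)
effector.close(f_grip=20)
manip.move_pose([.5300,-.049,.36],o); st('above'); print(np.round(manip.current_q(),2))
manip.servo_line([.5300,-.049,.27],vel=.2); st('near')
cv2.imwrite('pics/w5.png',viewer.get_image('wrist')[:,:,::-1]);cv2.imwrite('pics/s5.png',cv2.resize(viewer.get_image('scene')[100:280,200:440,::-1],(800,600)))
E
```

```text
above 26.26 p [ 0.53   -0.0486  0.3601] F [-0.4  0.  -0.1] T [ 0.23 -0.05  0.01] gap 0.0006 q7 2.497
[ 1.1   0.5  -1.45  1.65  0.5   1.44  2.5 ]
near 26.86 p [ 0.5304 -0.0485  0.2707] F [-0.6  0.   0.7] T [ 0.11 -0.01 -0.01] gap 0.0009 q7 2.435
```

View pics/w5.png

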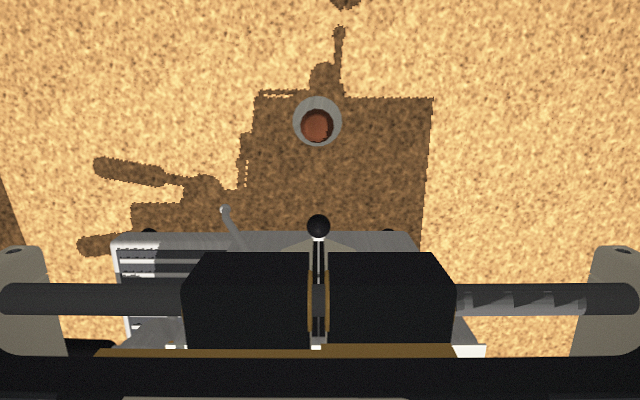

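View pics/s5.png

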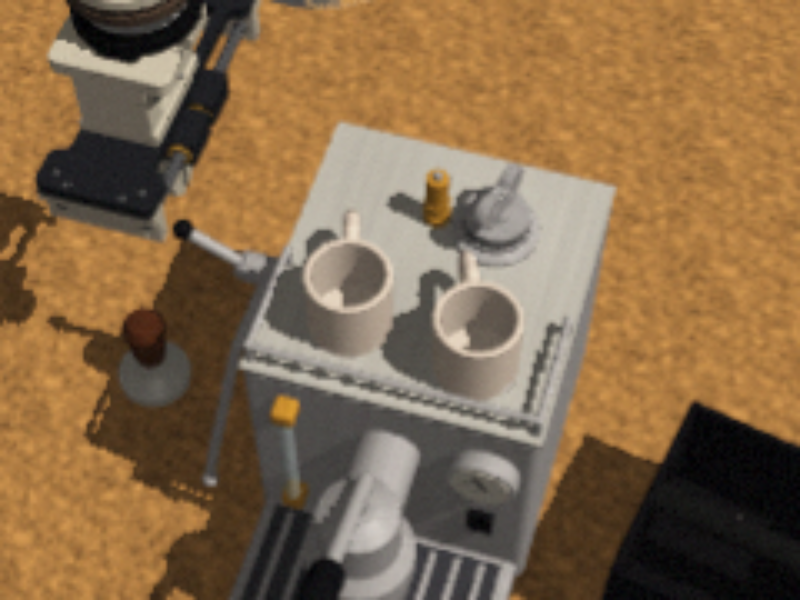

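The wrist view shows the ball at (318,226) in line with the shut fingers, just outboard of them. The scene view shows the cap, valve, cups and tamper in place. I'll check the offset, then press.

```bash
python3 - <<'E'
from h import *
c=viewer.get_calibration('wrist'); P=onz(c,(318,226),.215); print(P, proj(c,[.53,-.049,.215]))
z=.245; t=np.array([.5300,-.049])
if np.linalg.norm(P[:2]-t)<.012:
    while z>.160:
        manip.servo_line([*t,z],vel=.08); F=manip.current_force()
        st(round(z,3))
        if F[2]>12: break
        z-=.010 if z>.19 else .004
E
```

```text
[ 0.53130121 -0.04519048  0.215     ] [[318.58363693 220.13327521]]
0.245 27.43 p [ 0.5297 -0.0489  0.2445] F [-0.1 -1.  -0.3] T [ 0.15 -0.03 -0.02] gap 0.0006 q7 2.414
0.235 27.7 p [ 0.5297 -0.0491  0.2345] F [ 1.3 -0.2  0.1] T [ 0.17 -0.08  0.01] gap 0.0006 q7 2.405
0.225 27.98 p [ 0.5297 -0.049   0.2245] F [ 0.2 -0.2  0.4] T [ 0.13 -0.07  0.04] gap 0.0004 q7 2.397
0.215 28.25 p [ 0.5297 -0.0488  0.2147] F [ 0.4 -0.4 -0.7] T [ 0.16 -0.06 -0.05] gap 0.0008 q7 2.388
0.205 28.52 p [ 0.5297 -0.0488  0.2047] F [-0.2  1.1  0.3] T [ 0.14 -0.05 -0.01] gap 0.0003 q7 2.379
0.195 28.8 p [ 0.5297 -0.0488  0.1948] F [ 0.   0.8 -0.5] T [ 0.15 -0.05 -0.01] gap 0.001 q7 2.37
0.185 29.07 p [ 0.5298 -0.049   0.1848] F [-0.  -0.3  0.9] T [ 0.12 -0.04  0.01] gap 0.0006 q7 2.36
0.181 29.32 p [ 0.5301 -0.049   0.181 ] F [0.5 0.8 0.2] T [ 0.15 -0.11 -0.  ] gap 0.0005 q7 2.356
0.177 29.57 p [ 0.53   -0.0491  0.1768] F [-0.1 -0.3  0.2] T [ 0.13 -0.08 -0.01] gap 0.0008 q7 2.352
0.173 29.82 p [ 0.5303 -0.049   0.1731] F [ 0.4 -0.1  3.3] T [ 0.11 -0.17 -0.03] gap 0.0003 q7 2.348
0.169 30.07 p [ 0.5308 -0.049   0.172 ] F [-8.8 -3.1 28.4] T [-0.33  1.73  0.02] gap 0.0002 q7 2.345
```

```bash
python3 - <<'E'
from h import *
manip.servo_line([.5300,-.049,.20],vel=.15); st()
manip.servo_line([.5300,-.049,.36],vel=.25)
manip.servo_line([.5300,-.16,.40],vel=.25); st()
cv2.imwrite('pics/w6.png',viewer.get_image('wrist')[:,:,::-1]);s=viewer.get_image('scene')[:,:,::-1];cv2.imwrite('pics/s6full.png',s);cv2.imwrite('pics/s6.png',cv2.resize(s[100:280,200:440],(800,600)))
cal=viewer.get_calibration('scene')
m=np.array([.5412,-.0032,.195]);
for a in (0,.1,.2,1.0):
    e=a-np.radians(35); P=m+.052*np.r_[np.cos(e)*np.array([-.2334,-.9724]),np.sin(e)]; print(a,(proj(cal,P)[0]-[200,100])*800/240)
E
```

```text
30.43 p [ 0.53   -0.0492  0.1999] F [-0.5 -0.3 -0.2] T [ 0.17 -0.01  0.02] gap 0.0001 q7 2.374Traceback (most recent call last):
  File "<stdin>", line 4, in <module>
bench.PlanningError: the arm cannot follow that straight line within its joint ranges
```

```bash
python3 - <<'E'
from h import *
st()
s=viewer.get_image('scene')[:,:,::-1];cv2.imwrite('pics/s6full.png',s);cv2.imwrite('pics/s6.png',cv2.resize(s[100:280,200:440],(800,600)))
cal=viewer.get_calibration('scene')
m=np.array([.5412,-.0032,.195]);
for a in (0,.1,.2,1.0):
    e=a-np.radians(35); P=m+.052*np.r_[np.cos(e)*np.array([-.2334,-.9724]),np.sin(e)]; print(a,(proj(cal,P)[0]-[200,100])*800/240)
E
```

```text
31.23 p [ 0.5292 -0.0495  0.3583] F [-0.1  0.3 -0.6] T [ 0.15 -0.06 -0.02] gap 0.0007 q7 2.498
0 [197.74804309 273.35496199]
0.1 [193.45115128 268.98682024]
0.2 [189.68682173 264.54242112]
1.0 [182.53163569 231.28532666]
```

View pics/s6.png

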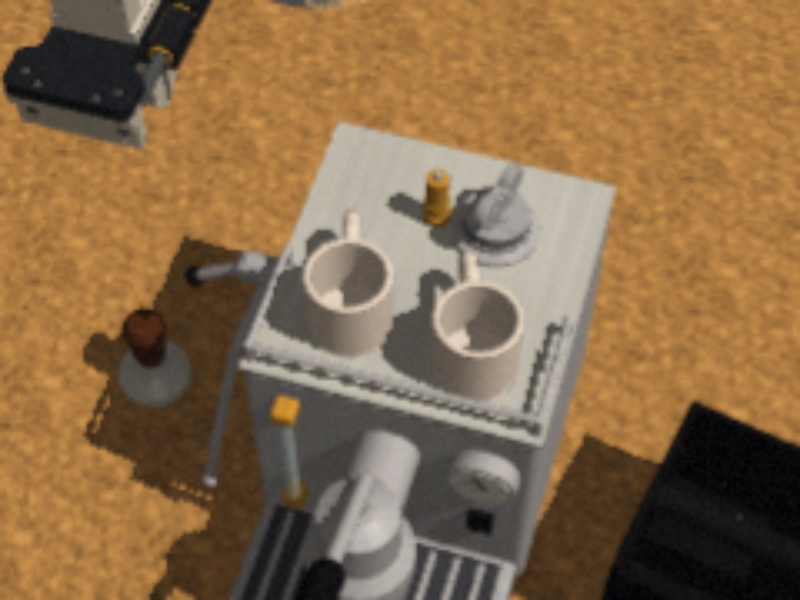

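The ball is now at (193,275), against (198,273) predicted for fully shut. The stop was felt at 28 N at the expected height. The cups, tamper and valve look unmoved and the arm is clear, so I'm handing in.

```bash
python3 -c "
from h import *
st(); manip.hand_in()"
```

```text
31.27 p [ 0.529  -0.0495  0.358 ] F [-0.5  0.6  0.6] T [ 0.17 -0.06  0.04] gap 0.0004 q7 2.498
the job is handed in; nothing more can be done
```

The filler cap is screwed down onto its gasket and the steam toggle is pushed down to its stop. I handed the job in at 31.3 s of the 54 s, with the arm clear of everything.

- **Cap:** It took two grasps to turn the cap clockwise about 2.9 rad. The gasket was first felt at about 2.6 rad, and I stopped at a measured 0.65 N m, about 0.25 rad past first touch. I eased the grip and slid up off the wings, because opening the jaws there would have been too close to the safety valve. The wings sprang back roughly 0.1 rad. I did not measure the torque again after letting go, but by that angle the cap should still hold about 0.4–0.5 N m.
- **Toggle:** I pressed it down with the shut fingers from above until the stop pushed back at 28 N, at the height expected for shut. In the last picture the ball is within about 1.5 original pixels of where fully shut should put it, so the camera alone cannot rule out a small remaining angle.
- **Bystanders:** In the last picture the safety valve, both cups and the tamper look unmoved, and the final force readings show the robot touching nothing.
- **Failed call:** One retreat move was refused by the planner after the toggle was done. Nothing moved, and the arm was already clear.

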